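Lock the turntable of a model stand

TASK

Lock the turntable of the grey model stand: take the red fin, press it gently down against the spring until the keeper's tongue comes to rest on the rubber ledge of the blue strike (its height is set differently each time, so feel for it), then, keeping it pressed, slide the keeper fully home under the strike's hook and let go, so that the plunger stays trapped down. Do not force or strain the strike (the hook and its ledge), and leave the jars, glue bottle and snips where they are.

Things in the scene. Friction and masses are not known exactly. Their poses are not given: they have to be found in the camera images.
- stand: Grey base plate 100x270x12 mm, fixed to the bench, with an aluminium turntable and stone dental model, a barrel with a sprung steel plunger, and a strike. Origin: on the plunger's vertical axis at the bench top. z up; +y runs from the plunger to the strike, the way the keeper slides home; the model (top 52 mm above the bench) lies toward -y, its near edge 25 mm from the axis. Its yaw varies.
- fin_top (a point): Centre of the red fin's top face; moves with plunger and keeper. The fin is 22 mm along the stand's x, 14 mm along y (grip it across the 14 mm, closing along the stand's y), 36 mm high, its top 139 mm above the bench with the plunger up. It stands on the middle of the keeper's aluminium plate (40 mm along x, 76 mm along y, 8 mm thick).
- tongue_tip (a point): Middle of the top edge of the tip of the keeper's tongue, the flat bar (20 mm wide, 8 mm thick) that runs on from the keeper's plate toward the strike; 95 mm in +y from the fin's centre and 36 mm below the fin's top.
- plunger (a joint): How far the plunger, with the keeper on it, is pressed down, m: 0 up, travel 0.040. The spring pushes up with about 3.3 N net of weight at the top, plus 0.1 N per mm, plus damping 0.07 N per mm/s; let go untrapped it springs up. The tongue meets the rubber ledge somewhere between 12 and 34 mm of travel (must be felt); from there the ledge adds 10 N per mm.
- keeper (a joint): How far the keeper is slid along the stand's +y, m: 0 to 0.004 at the start (clear of the hook), 0.028 at its end stop (fully home). 1.5 N of friction of its own, and about 0.3 of the load on the ledge. The tongue's tip reaches the hook's front face at 0.008.
- strike: Dark steel post, 122 mm high, upright on the stand's base plate, 138 mm in +y from the plunger axis; origin at its foot, 12 mm above the bench. It carries the blue head with ledge and hook. The force on the strike (ledge or hook, from anything) must stay under 15 N; 2 to 8 N on the ledge is right for sliding.
- post_top (a point): Top of the strike's post (fixed). The blue head on this post was clamped at another height each time, not measured. Head: a black rubber ledge, 80 to 126 mm in +y from the plunger axis (already under the tongue), and above it the hook, a block 103 to 127 mm out, 30 mm tall, underside 9.5 mm above the ledge's top: the 8 mm tongue passes under only when on the ledge or within 1.5 mm of it.
- blue_jar: White jar with a blue lid, 48 mm across, 55 mm tall, bystander; origin at the centre of its underside.
- white_jar: White jar with a white lid, 51 mm across, 55 mm tall, bystander; origin at the centre of its underside.
- glue: White bottle with a black cap, 32 mm across, 80 mm tall, bystander; origin at the centre of its underside.
- snips: Red-handled snips lying flat, 95 x 49 x 11 mm, bystander; origin at the centre of its underside.

How it is judged:
On the way, in this order (a step that is already met when the one before it is completed fails the run):
1. the plunger is pressed down at least 6 mm with the keeper still clear of the hook (value of joint plunger above 0.006 m and value of joint keeper below 0.009 m), for 0.1 s.
2. the keeper is slid home (at least 21 mm) with the plunger down (value of joint keeper above 0.021 m and value of joint plunger above 0.005 m), for 0.2 s.
At the end, for the whole second after the job is handed in: The keeper stands at least 21 mm along its slide, under the hook, and the plunger, let go, stays trapped at least 5 mm down, at rest (all of step 2 and velocity of joint plunger between -0.01 and 0.01 m/s); the robot touches nothing.
It fails at once if the strike (hook or ledge) is loaded with more than 15 N (contact force between strike and anything else above 15 N).
It fails at once if a jar, the glue bottle or the snips is moved by more than 30 mm (distance of any of blue_jar, white_jar, glue, snips from where it was at the start of the episode above 0.03 m).
It also fails if it takes over 38 s, if anything falls off the work surface, if the arm or the gripper's body presses on something with over 40 N, if the wrist force passes 120 N, or if a joint passes its speed limit or range.

ROBOT

A 7-joint arm with a two-finger parallel gripper is mounted at the origin on a cart in front of the work surface, level with it; the furniture and walls round the work are solid. World frame = base frame: x ahead of the robot, y to its left, z up, the work surface at z = 0. Lengths are in m, angles in rad, forces in N, time in s.
With the tool pointing down it reaches from about 0.425 to 1.025 m from the base axis. Payload 9.4 kg.
Tool frame: the origin (TCP) lies midway between the tips of the shut fingers; the grasp point (between the pads) lies 19 mm behind it; z points along the fingers, y is the direction in which the jaws open and shut (so a half turn about z gives the same grasp; the last joint's range is limited). The gripper opens to 93 mm and grips with 3 to 60 N. Pads are 15 mm wide; open, the fingers measure 128 mm over their backs; the gripper's body (75 mm by 188 mm) begins 65 mm behind the grasp point.
Start: joints at [1.146, 0.599, -0.003, 1.599, 0.002, 0.943, -0.08], TCP at [0.247, -0.682, 0.219] pointing down, gripper open.
Joint ranges: [-2.57, 2.57], [-0.35, 1.97], [-1.29, 1.29], [0.11, 2.56], [-1.05, 4.19], [0.11, 1.86], [-2.63, 2.63]. Speed limits (rad/s): [2.22, 2.22, 3.01, 3.01, 3.14, 3.14, 3.14].

INTERFACE

Orientations are given as a unit quaternion [w, x, y, z].
In Python, from bench import env gives the robot as it stands.
- The arm moves only by the shell command python3 -m crank 'ROWS' [FORCE]. ROWS is JSON, a list that holds one entry, the list of rows, each a list of 7 numbers: the turn, a rotation vector about the tool's x, y, z in degrees, then the shift along the tool's x, y, z in mm, then the finger opening in mm, from 0 to 93. In form: [[[wx, wy, wz, x, y, z, fingers], ...]]. A call has 1 to 20 rows; each row is the pose to reach, as a shift and turn from the pose commanded when the call began, along the tool's axes at that moment; what a row does not reach only later rows make up. A row lasts 1/12 s, in which the tool goes at most 41.7 mm and 7.16 degrees, less where a joint would pass 70% of its speed; a pose out of reach is approached as far as the arm can. A call with a gripper value outside its range is refused whole. The fingers move at their own pace and stop on an object; FORCE is the grip in N (left out, the last holds). Time passes only in rows, so rows that repeat a pose let the fingers close. It gives the time, the measured TCP pose, the force and the opening at its end, in the units of the state.
- env.sense(): the state, without advancing time (a new reading comes with each control period).
- env.snapshot(name): name is "side" or "top" or "wrist"; returns a dict with "pixels" (480x640x3 uint8, red, green, blue), "vfov" (degrees; the focal length in pixels is half the picture's height over the tangent of half this angle, whatever the lens; pixels are square), "cx", "cy" (the principal point, pixels), "eye" and "attitude" of the camera in the world. Camera axes: x right, y down, z forward; pixel columns grow to the right and rows downward; lengths in m; the calibration is good to about 2 mm. A picture is of the moment at which its call begins. There is no depth.
- env.close_job(): hands the job in, once; it reports no verdict.
The state is a dict: "t": time; "joint_positions": joint angles; "joint_velocities": joint speeds; "tau": joint torques, N m; "tool_pos": TCP position; "orientation": TCP orientation; "wrist_force": force on the tool from outside, world axes, zero at the start; "torque": the same for the moment, N m; "finger_gap": finger opening in m.
Only numpy, scipy, OpenCV 4.12 (cv2) and the standard library are available. Lean on these libraries where they do the work, as an engineer would, in place of code of your own. Each camera call takes 0.05 s, during which the arm holds its last target.

## Working session

There is one attempt and no reset: what is moved stays moved. The work goes in short steps, Python scripts to look and compute and a shell command to move; the robot and the scene stay as the last step left them, time stands still between calls to the robot, and variables do not carry over. Pictures are saved under pics/ and viewed, and the job is handed in when it is done.

```bash
ls; mkdir -p pics; cat > h.py <<'E'
import numpy as np, cv2
from bench import env
from scipy.spatial.transform import Rotation as R
def snap(n,f):
    s=env.snapshot(n); cv2.imwrite(f'pics/{f}.png',cv2.cvtColor(s['pixels'],cv2.COLOR_RGB2BGR)); 
    import pickle; pickle.dump(s,open(f'pics/{f}.pkl','wb')); return s
def cam(s):
    f=240/np.tan(np.radians(s['vfov'])/2); a=np.array(s['attitude'])
    M=a if a.shape==(3,3) else R.from_quat([a[1],a[2],a[3],a[0]]).as_matrix()
    return f,M,np.array(s['eye'])
def ray(s,u,v):
    f,M,e=cam(s); d=M@np.array([(u-s['cx'])/f,(v-s['cy'])/f,1]); return e,d
def onplane(s,u,v,z):
    e,d=ray(s,u,v); return e+d*(z-e[2])/d[2]
def tri(s1,p1,s2,p2):
    e1,d1=ray(s1,*p1);e2,d2=ray(s2,*p2)
    t=np.linalg.lstsq(np.c_[d1,-d2],e2-e1,rcond=None)[0]
    a=e1+d1*t[0];b=e2+d2*t[1]; return (a+b)/2,np.linalg.norm(a-b)
def proj(s,p):
    f,M,e=cam(s); c=M.T@(np.array(p)-e); return f*c[0]/c[2]+s['cx'],f*c[1]/c[2]+s['cy']
E
python3 - <<'E'
from h import *
for n in ['side','top','wrist']:
    s=snap(n,n+'0'); print(n,s['vfov'],s['cx'],s['cy'],s['eye'],s['attitude'])
print(env.sense())
E
```

```text
pics
side 53.998434969443664 313.14403824647366 241.9732607064692 [ 0.34386872 -0.83737877  0.73539406] [-0.46322984  0.8801993  -0.09210856  0.04672612]
top 46.69932899992018 334.79380809343746 240.86503477057298 [0.26371593 0.05557569 1.41580393] [ 0.06924541 -0.69886046  0.70844021 -0.07008276]
wrist 59.34592624460999 315.429248934595 246.6265969939304 [ 0.32089855 -0.65379301  0.38434949] [ 0.115608    0.81084276 -0.56786258 -0.08185897]
{'t': 0.15, 'joint_positions': array([ 1.14627755,  0.59991298, -0.00253645,  1.59994973,  0.00184625,
        0.94290026, -0.07979655]), 'joint_velocities': array([ 5.67460380e-04, -1.14330449e-03,  8.66607165e-04, -1.50641448e-03,
        9.10942955e-04,  5.60056284e-05, -6.03570623e-04]), 'tau': array([ 3.33248492e-03, -7.65587211e+01,  1.49916451e+00, -2.52566296e+01,
       -5.23274986e-02,  1.48471672e-02,  1.35314913e-04]), 'tool_pos': array([ 0.24696456, -0.68124776,  0.21797768]), 'orientation': array([-5.57693850e-04,  9.84908463e-01,  1.73075063e-01, -1.76054439e-04]), 'wrist_force': array([-0.17987602, -0.33314021,  0.17473776]), 'torque': array([ 0.03164689, -0.02251037,  0.05953231]), 'finger_gap': 0.09294827083242571}
```

View pics/side0.png

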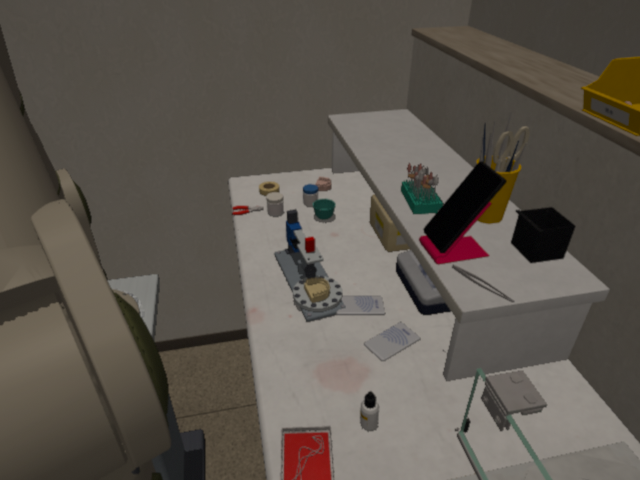

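View pics/top0.png

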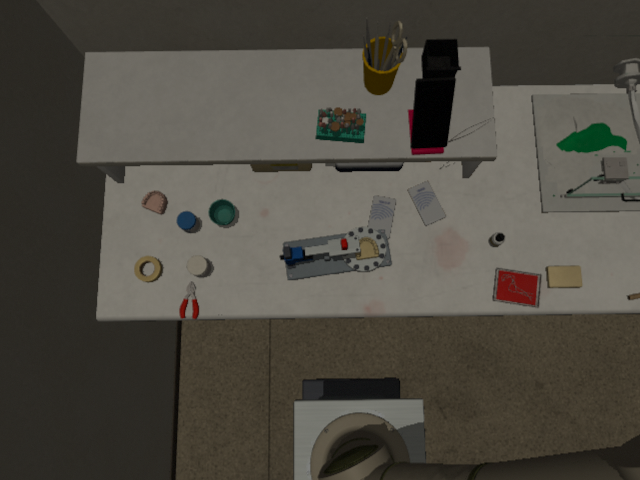

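View pics/wrist0.png

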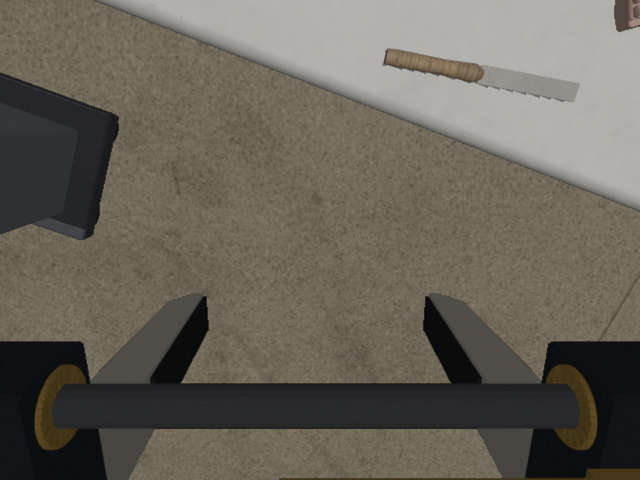

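The top view shows the red fin near (344,244) and the blue head and strike near (290,254). The side view shows the fin near (310,244), with the strike to its upper left.

```bash
python3 - <<'E'
from h import *
import pickle
S=pickle.load(open('pics/side0.pkl','rb'));T=pickle.load(open('pics/top0.pkl','rb'))
def red(s,box):
    x0,y0,x1,y1=box; h=cv2.cvtColor(s['pixels'],cv2.COLOR_RGB2HSV)[y0:y1,x0:x1]
    m=((h[...,0]<8)|(h[...,0]>172))&(h[...,1]>150)&(h[...,2]>60); v,u=np.nonzero(m)
    return u+x0,v+y0,h[...,2][m]
def blue(s,box):
    x0,y0,x1,y1=box; h=cv2.cvtColor(s['pixels'],cv2.COLOR_RGB2HSV)[y0:y1,x0:x1]
    m=(abs(h[...,0].astype(int)-112)<12)&(h[...,1]>130)&(h[...,2]>30); v,u=np.nonzero(m)
    return u+x0,v+y0
for n,s,b in [('side',S,(290,220,330,270)),('top',T,(330,225,360,260))]:
    u,v,w=red(s,b); print(n,len(u),u.min(),u.max(),v.min(),v.max(),u.mean(),v.mean())
u,v=blue(T,(270,230,320,280)); print('blue top',u.min(),u.max(),v.min(),v.max(),u.mean(),v.mean())
print('fin from top z.139',onplane(T,344,244,.139))
for n,s,b in [('side1',S,(260,190,350,330)),('top1',T,(265,215,405,290))]:
    x0,y0,x1,y1=b; im=s['pixels'][y0:y1,x0:x1,::-1]; im=cv2.resize(im,None,fx=5.5,fy=5.5 if n=='top1' else 4.2,interpolation=cv2.INTER_CUBIC)
    im=np.clip(im*1.8,0,255).astype('uint8'); cv2.imwrite(f'pics/{n}.png',im)
E
```

```text
side 114 305 313 237 251 309.5 244.140350877193
top 49 341 347 239 247 343.7959183673469 243.12244897959184
blue top 284 311 247 262 295.62820512820514 253.85256410256412
fin from top z.139 [0.51124103 0.03086964 0.139     ]
```

View pics/side1.png

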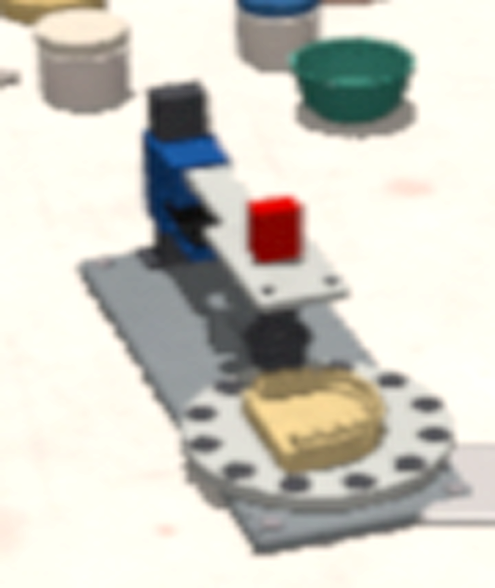

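View pics/top1.png

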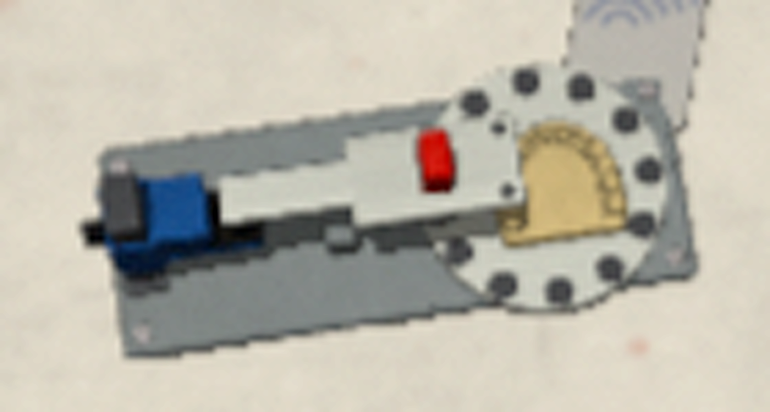

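```bash
python3 - <<'E'
from h import *
import pickle
S=pickle.load(open('pics/side0.pkl','rb'));T=pickle.load(open('pics/top0.pkl','rb'))
c=lambda x,y:(265+(x+.5)/5.5-.5,215+(y+.5)/5.5-.5)
sd=lambda x,y:(260+(x+.5)/5.5-.5,190+(y+.5)/4.2-.5)
P={k:onplane(T,*c(*p),.012) for k,p in dict(TL=(101,150),BL=(125,355),BR=(695,275),TR=(662,80)).items()}
for k in P: print(k,P[k].round(4))
for a,b in [('BL','BR'),('TL','TR'),('TL','BL'),('TR','BR')]:
    d=P[a]-P[b]; print(a,b,np.linalg.norm(d).round(4),np.degrees(np.arctan2(d[1],d[0])).round(2))
# plate edges z=.103
A=onplane(T,*c(356,225),.103);B=onplane(T,*c(524,204),.103);C=onplane(T,*c(346,142),.103);D=onplane(T,*c(512,117),.103)
print('plate',A,B,C,D,(A+B+C+D)/4,np.linalg.norm(A-B),np.linalg.norm(A-C)); d=A-B;print(np.degrees(np.arctan2(d[1],d[0])));d=C-D;print(np.degrees(np.arctan2(d[1],d[0])))
print('fin tri',tri(T,c(434,153),S,sd(274,207)))
print(proj(T,(.51,.03,.139)),proj(S,(.51,.03,.139)))
print('post top tri',tri(T,c(123,196),S,sd(177,94)))
E
```

```text
TL [0.5436 0.1854 0.012 ]
BL [0.4469 0.1739 0.012 ]
BR [ 0.4807 -0.0906  0.012 ]
TR [ 0.5736 -0.0781  0.012 ]
BL BR 0.2666 97.27
TL TR 0.2653 96.48
TL BL 0.0974 6.8
TR BR 0.0937 7.61
plate [0.49064095 0.06581309 0.103     ] [ 0.49893339 -0.00756055  0.103     ] [0.52757062 0.06976165 0.103     ] [ 0.53776221 -0.00316741  0.103     ] [0.51372679 0.03121169 0.103     ] 0.0738407494450063 0.03714015590070593
96.44801370801035
97.95537208475572
fin tri (array([0.51582763, 0.03190155, 0.13481713]), np.float64(8.972822517120299e-05))
(np.float64(344.38068659242595), np.float64(244.51583956103485)) (np.float64(307.05696233823215), np.float64(238.13386428137565))
post top tri (array([0.49879282, 0.16501578, 0.13053162]), np.float64(0.0019953112905511665))
```

```bash
python3 -m crank '[[[0,0,12.8,494,-579,30,93],[0,0,12.8,494,-579,30,93],[0,0,12.8,494,-579,30,93],[0,0,12.8,494,-579,30,93],[0,0,12.8,494,-579,30,93],[0,0,12.8,494,-579,30,93],[0,0,12.8,494,-579,30,93],[0,0,12.8,494,-579,30,93],[0,0,12.8,494,-579,30,93],[0,0,12.8,494,-579,30,93],[0,0,12.8,494,-579,30,93],[0,0,12.8,494,-579,30,93],[0,0,12.8,494,-579,30,93],[0,0,12.8,494,-579,30,93],[0,0,12.8,494,-579,30,93],[0,0,12.8,494,-579,30,93],[0,0,12.8,494,-579,30,93],[0,0,12.8,494,-579,30,93],[0,0,12.8,494,-579,30,93],[0,0,12.8,494,-579,30,93]]]'
```

```text
t: 1.82
tool_pos: [0.5151, 0.0353, 0.1882]
orientation: [-0.001, 0.998, 0.065, 0.0]
wrist_force: [0.2, -0.6, -0.4]
finger_gap: 0.0929
```

```bash
python3 - <<'E'
from h import *
s=snap('wrist','w1'); st=env.sense(); print(st['tool_pos'],st['orientation'],st['joint_positions'].round(2))
h=cv2.cvtColor(s['pixels'],cv2.COLOR_RGB2HSV)
m=(((h[...,0]<8)|(h[...,0]>172))&(h[...,1]>150)&(h[...,2]>40)).astype('uint8')
for c in cv2.findContours(m,0,2)[0]:
    if cv2.contourArea(c)>200: print(cv2.boundingRect(c),cv2.approxPolyDP(c,4,True).reshape(-1,2).tolist())
print(s['eye'])
E
```

```text
[0.51419841 0.03249737 0.18822372] [-3.59329872e-05  9.97958835e-01  6.38596339e-02 -3.31211861e-04] [-0.16  0.39 -0.01  2.11  0.01  0.64 -1.62]
(312, 240, 25, 51) [[316, 240], [313, 287], [330, 290], [336, 277], [334, 244]]
[0.59299282 0.04623832 0.35478301]
```

View pics/w1.png

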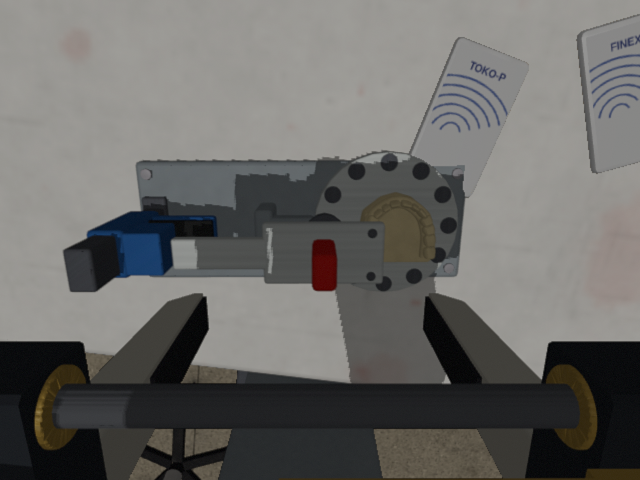

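```bash
python3 - <<'E'
from h import *
im=cv2.imread('pics/w1.png')[225:300,240:400]; cv2.imwrite('pics/w1z.png',np.clip(cv2.resize(im,None,fx=5,fy=5,interpolation=cv2.INTER_CUBIC).astype(float)*1.8,0,255).astype('uint8'))
E
```

```text
(no output)
```

View pics/w1z.png

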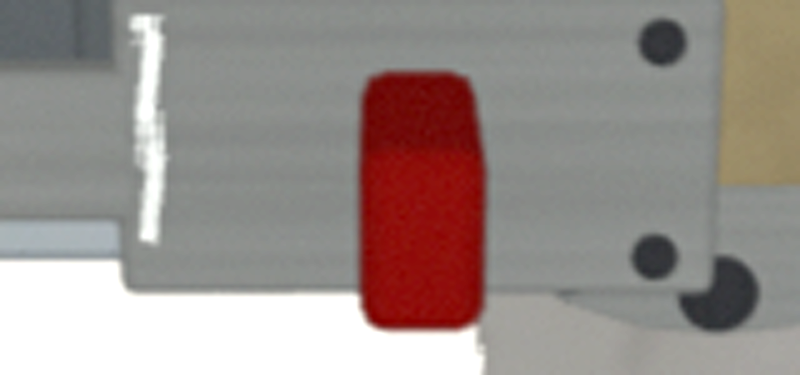

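```bash
python3 - <<'E'
from h import *
import pickle
s=pickle.load(open('pics/w1.pkl','rb'))
c=lambda x,y:(240+(x+.5)/5-.5,225+(y+.5)/5-.5)
Q=np.array([onplane(s,*c(*p),.139) for p in [(362,150),(484,150),(484,327),(362,327)]])
print(Q.round(4),Q.mean(0),np.linalg.norm(Q-np.roll(Q,1,0),axis=1))
d=Q[0]-Q[1];print(np.degrees(np.arctan2(d[1],d[0])));d=Q[0]-Q[3];print(np.degrees(np.arctan2(d[1],d[0])))
st=env.sense();M=R.from_quat(np.roll(st['orientation'],-1)).as_matrix();print(M.round(3), (M.T@(Q.mean(0)-st['tool_pos'])*1e3).round(1))
A=onplane(s,*c(125,290),.103);B=onplane(s,*c(712,290),.103);d=A-B;print('plate edge',np.linalg.norm(d),np.degrees(np.arctan2(d[1],d[0])),(A+B)/2)
E
```

```text
[[0.5259 0.0395 0.139 ]
 [0.5276 0.0265 0.139 ]
 [0.5075 0.0236 0.139 ]
 [0.5057 0.0369 0.139 ]] [0.51667795 0.0316321  0.139     ] [0.0203982  0.01309149 0.02039827 0.0134222 ]
97.55849423319799
7.403760035700649
[[ 0.992  0.127 -0.001]
 [ 0.127 -0.992  0.   ]
 [-0.001 -0.    -1.   ]] [ 2.4  1.2 49.2]
plate edge 0.0749594521708506 97.56424990088539 [0.49710755 0.02883761 0.103     ]
```

```bash
python3 -m crank '[[[0,0,0.2,2.5,1,20,50],[0,0,0.2,2.5,1,45,50],[0,0,0.2,2.5,1,65,50],[0,0,0.2,2.5,1,75,50],[0,0,0.2,2.5,1,79,50],[0,0,0.2,2.5,1,79,50],[0,0,0.2,2.5,1,79,50]]]' 20; python3 - <<'E'
from h import *
s=snap('wrist','w2'); snap('side','s2'); print(env.sense()['wrist_force'],env.sense()['tool_pos'])
E
```

```text
t: 2.45
tool_pos: [0.517, 0.0297, 0.1102]
orientation: [0.0, 0.998, 0.06, 0.0]
wrist_force: [0.7, 0.3, 0.7]
finger_gap: 0.0518
[-0.60211206  0.82714447  0.36187373] [0.51729685 0.03013295 0.11060132]
```

View pics/w2.png

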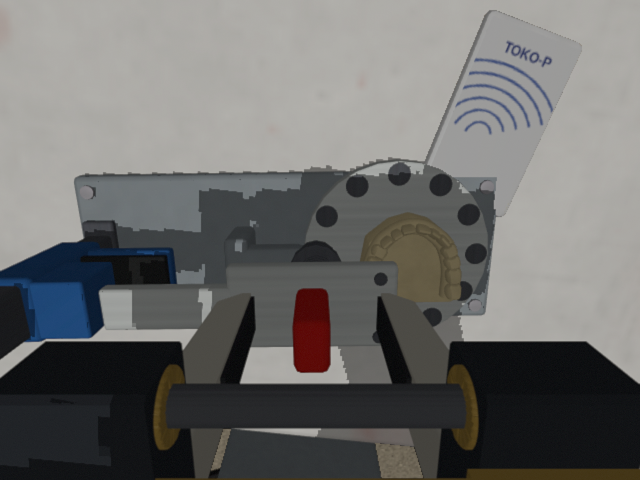

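The fin sits at (312,330), centred between the open pads, which span about 250 to 378. Closing on it now.

```bash
python3 -m crank '[[[0,0,0,0,0,0,20],[0,0,0,0,0,0,12],[0,0,0,0,0,0,4],[0,0,0,0,0,0,4],[0,0,0,0,0,0,4],[0,0,0,0,0,0,4],[0,0,0,0,0,0,4],[0,0,0,0,0,0,4],[0,0,0,0,0,0,4]]]' 45; python3 - <<'E'
from h import *
s=snap('wrist','w3'); 
for i in range(3):
  env.snapshot('side'); print(env.sense()['wrist_force'].round(2),env.sense()['tool_pos'].round(4))
E
```

```text
t: 3.3
tool_pos: [0.5168, 0.0306, 0.1097]
orientation: [-0.0, 0.998, 0.061, 0.0]
wrist_force: [-0.3, 0.2, 1.8]
finger_gap: 0.014
[-0.68  0.45  2.12] [0.5168 0.0306 0.1096]
[-0.81  0.33  1.93] [0.5168 0.0305 0.1096]
[-0.81  1.24  2.44] [0.5168 0.0305 0.1096]
```

View pics/w3.png

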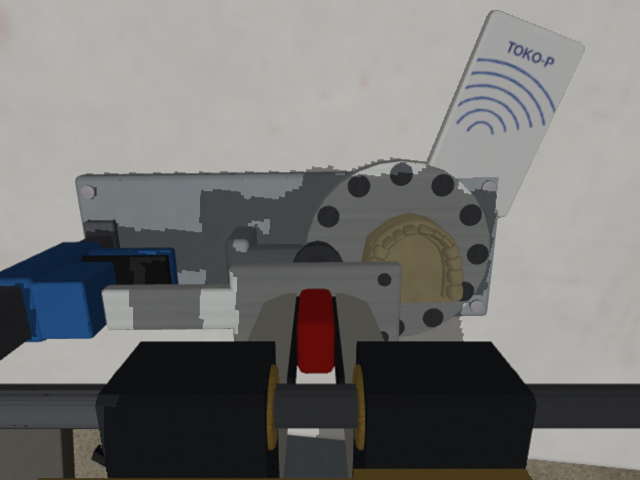

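```bash
python3 - <<'E'
from h import *
a=cv2.imread('pics/w1.png')[190:300,60:230]; b=cv2.imread('pics/side0.png')[200:265,275:325]
e=lambda i,k:np.clip(cv2.resize(i,None,fx=k,fy=k,interpolation=cv2.INTER_CUBIC).astype(float)*2.2,0,255).astype('uint8')
cv2.imwrite('pics/w1h.png',e(a,4.5)); cv2.imwrite('pics/s0h.png',e(b,9))
E
```

```text
(no output)
```

View pics/w1h.png

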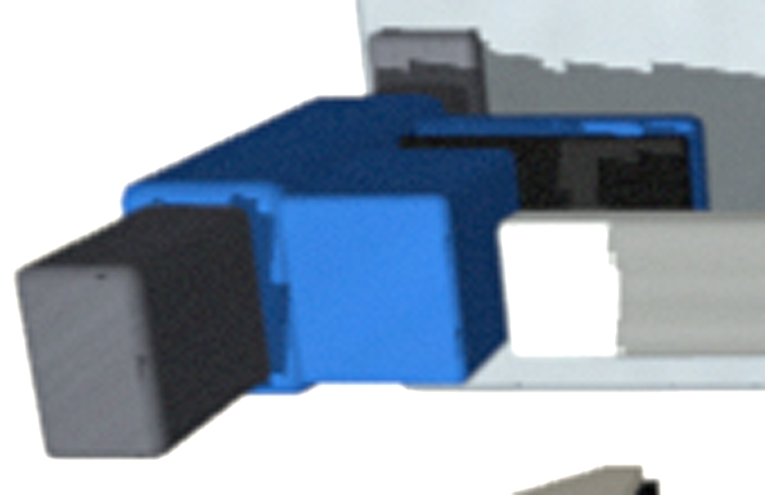

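View pics/s0h.png

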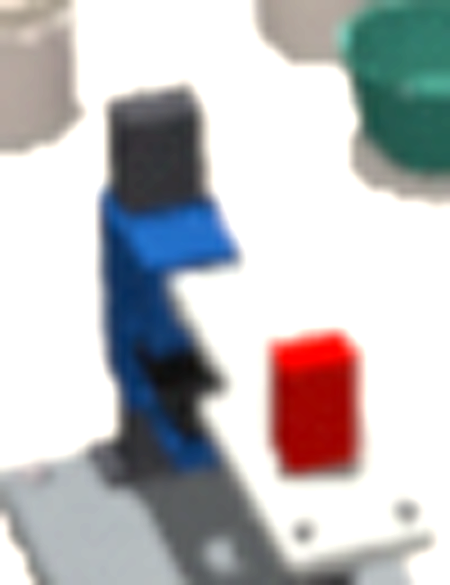

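```bash
python3 - <<'E'
from h import *
import pickle
W=pickle.load(open('pics/w1.pkl','rb'));S=pickle.load(open('pics/side0.pkl','rb'));T=pickle.load(open('pics/top0.pkl','rb'))
w=lambda x,y:(60+(x+.5)/4.5-.5,190+(y+.5)/4.5-.5)
sd=lambda x,y:(275+(x+.5)/9-.5,200+(y+.5)/9-.5)
for a,b in [((443,197),(238,260)),((465,380),(155,270))]: print('hook',tri(W,w(*a),S,sd(*b)))
for a,b in [((140,268),(192,90)),((160,456),(110,105))]: print('post front',tri(W,w(*a),S,sd(*b)))
# relative: hook top plane
P=np.array([onplane(W,*w(*p),.134) for p in [(18,270),(140,268),(160,456),(48,456)]]); print(P.round(4),P.mean(0))
yv=np.array([-np.sin(np.radians(7.5)),np.cos(np.radians(7.5))])
axis=P.mean(0)[:2]-.138*yv; print('axis',axis, 'keeper', (np.array([.5167,.0316])-axis)@yv)
for p in [(443,197),(465,380)]:
  e,d=ray(W,*w(*p)); t=(.103-(e[:2]-axis)@yv)/(d[:2]@yv); print('hooktop by plane',e+d*t)
E
```

```text
hook (array([0.51474022, 0.13589171, 0.09784494]), np.float64(0.0010364421749465352))
hook (array([0.49007243, 0.13028849, 0.10188137]), np.float64(0.00223823804071693))
post front (array([0.50993799, 0.16024638, 0.1368884 ]), np.float64(0.005628485561141449))
post front (array([0.48604368, 0.1580854 , 0.13652998]), np.float64(0.0044734628625684855))
[[0.5093 0.1746 0.134 ]
 [0.5115 0.1598 0.134 ]
 [0.487  0.1578 0.134 ]
 [0.4852 0.1717 0.134 ]] [0.49825114 0.16595595 0.134     ]
axis [0.51626375 0.02913656] keeper 0.0023854230076136144
hooktop by plane [0.51692866 0.13311288 0.10658607]
hooktop by plane [0.49057137 0.12964288 0.10573497]
```

```bash
python3 -m crank '[[[0,0,0,0,0,1.5,4],[0,0,0,0,0,3,4],[0,0,0,0,0,4.5,4],[0,0,0,0,0,6,4],[0,0,0,0,0,7.5,4],[0,0,0,0,0,9,4],[0,0,0,0,0,10,4],[0,0,0,0,0,10,4]]]' 45; python3 -m crank '[[[0,0,0,0,0,1.2,4],[0,0,0,0,0,2.4,4],[0,0,0,0,0,3.6,4],[0,0,0,0,0,4.8,4],[0,0,0,0,0,6,4],[0,0,0,0,0,7,4],[0,0,0,0,0,8,4],[0,0,0,0,0,9,4],[0,0,0,0,0,10,4],[0,0,0,0,0,10,4]]]'; python3 - <<'E'
from h import *
s=snap('side','s4');snap('wrist','w4'); st=env.sense(); print(st['wrist_force'].round(2),st['tool_pos'].round(4),st['finger_gap'])
b=cv2.imread('pics/s4.png')[195:275,265:345]; cv2.imwrite('pics/s4h.png',np.clip(cv2.resize(b,None,fx=7,fy=7,interpolation=cv2.INTER_CUBIC).astype(float)*2,0,255).astype('uint8'))
E
```

```text
t: 4.17
tool_pos: [0.5168, 0.0305, 0.0995]
orientation: [-0.0, 0.998, 0.06, -0.0]
wrist_force: [-0.9, 1.2, 4.2]
finger_gap: 0.0135
t: 5.0
tool_pos: [0.5168, 0.0305, 0.0896]
orientation: [-0.0, 0.998, 0.06, 0.0]
wrist_force: [-0.6, 0.9, 5.0]
finger_gap: 0.0135
[-1.11  2.21  5.5 ] [0.5168 0.0305 0.0896] 0.01366277420295603
```

View pics/s4h.png

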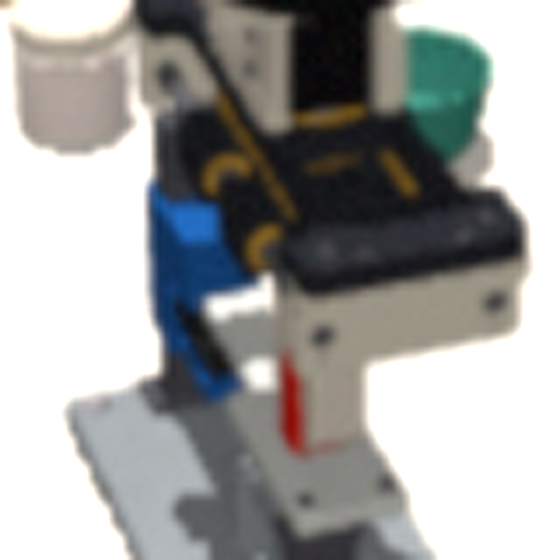

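View pics/w4.png

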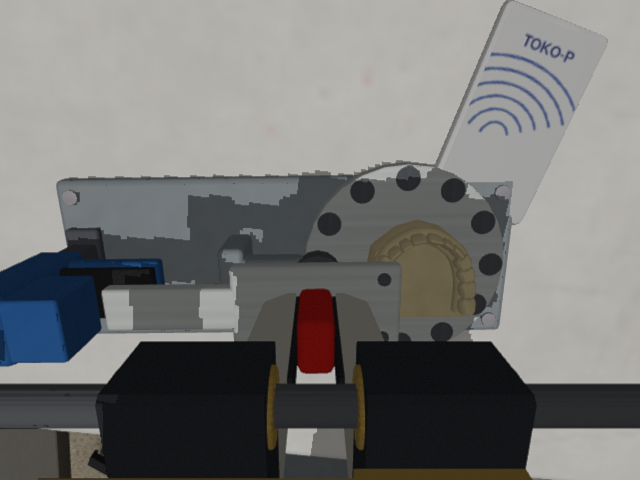

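```bash
python3 -m crank '[[[0,0,0,0,0,0.5,4],[0,0,0,0,0,1,4],[0,0,0,0,0,1,4]]]'
```

```text
t: 5.35
tool_pos: [0.5168, 0.0305, 0.0887]
orientation: [-0.0, 0.998, 0.061, 0.0]
wrist_force: [-0.9, 1.0, 5.4]
finger_gap: 0.0139
```

```bash
python3 -m crank '[[[0,0,0,0,0,0.5,4],[0,0,0,0,0,1,4],[0,0,0,0,0,1,4]]]'
```

```text
t: 5.6
tool_pos: [0.5168, 0.0305, 0.0877]
orientation: [-0.0, 0.998, 0.061, 0.0]
wrist_force: [-0.7, 1.8, 5.8]
finger_gap: 0.0137
```

```bash
python3 -m crank '[[[0,0,0,0,0,0.5,4],[0,0,0,0,0,1,4],[0,0,0,0,0,1,4]]]'
```

```text
t: 5.85
tool_pos: [0.5168, 0.0305, 0.0867]
orientation: [-0.0, 0.998, 0.061, 0.0]
wrist_force: [-1.5, 0.6, 4.5]
finger_gap: 0.0137
```

```bash
python3 -m crank '[[[0,0,0,0,0,0.4,4],[0,0,0,0,0,0.8,4],[0,0,0,0,0,0.8,4]]]'
```

```text
t: 6.1
tool_pos: [0.5168, 0.0305, 0.0859]
orientation: [-0.0, 0.998, 0.06, 0.0]
wrist_force: [-1.0, 1.7, 4.9]
finger_gap: 0.014
```

```bash
python3 -m crank '[[[0,0,0,0,0,0.4,4],[0,0,0,0,0,0.8,4],[0,0,0,0,0,0.8,4]]]'
```

```text
t: 6.35
tool_pos: [0.5168, 0.0305, 0.0851]
orientation: [-0.0, 0.998, 0.061, 0.0]
wrist_force: [-1.2, 0.8, 6.4]
finger_gap: 0.0139
```

```bash
python3 -m crank '[[[0,0,0,0,0,0.3,4],[0,0,0,0,0,0.6,4],[0,0,0,0,0,0.6,4]]]'
```

```text
t: 6.6
tool_pos: [0.5168, 0.0305, 0.0845]
orientation: [-0.0, 0.998, 0.061, 0.0]
wrist_force: [-0.6, 1.5, 5.4]
finger_gap: 0.0135
```

```bash
python3 -m crank '[[[0,0,0,0,0,0.4,4],[0,0,0,0,0,0.8,4],[0,0,0,0,0,0.8,4]]]'
```

```text
t: 6.85
tool_pos: [0.5168, 0.0305, 0.0837]
orientation: [-0.0, 0.998, 0.061, 0.0]
wrist_force: [-1.1, 1.4, 6.2]
finger_gap: 0.0136
```

```bash
python3 -m crank '[[[0,0,0,0,0,0.4,4],[0,0,0,0,0,0.7,4],[0,0,0,0,0,0.7,4]]]'
```

```text
t: 7.1
tool_pos: [0.5168, 0.0305, 0.083]
orientation: [-0.0, 0.998, 0.061, 0.0]
wrist_force: [-1.1, 1.4, 5.9]
finger_gap: 0.0137
```

```bash
python3 -m crank '[[[0,0,0,0,0,0.4,4],[0,0,0,0,0,0.7,4],[0,0,0,0,0,0.7,4]]]'
```

```text
t: 7.35
tool_pos: [0.5168, 0.0305, 0.0823]
orientation: [-0.0, 0.998, 0.06, 0.0]
wrist_force: [-1.7, 1.5, 6.0]
finger_gap: 0.0139
```

```bash
python3 -m crank '[[[0,0,0,0,0,0.4,4],[0,0,0,0,0,0.7,4],[0,0,0,0,0,0.7,4]]]'
```

```text
t: 7.6
tool_pos: [0.5168, 0.0305, 0.0817]
orientation: [-0.0, 0.998, 0.061, 0.0]
wrist_force: [-1.0, 1.5, 6.3]
finger_gap: 0.0137
```

```bash
python3 -m crank '[[[0,0,0,0,0,0.4,4],[0,0,0,0,0,0.7,4],[0,0,0,0,0,0.7,4]]]'
```

```text
t: 7.85
tool_pos: [0.5168, 0.0305, 0.0809]
orientation: [-0.0, 0.998, 0.06, 0.0]
wrist_force: [-1.1, 0.5, 5.4]
finger_gap: 0.0136
```

```bash
python3 -m crank '[[[0,0,0,0,0,0.4,4],[0,0,0,0,0,0.7,4],[0,0,0,0,0,0.7,4]]]'
```

```text
t: 8.1
tool_pos: [0.5168, 0.0305, 0.0802]
orientation: [-0.0, 0.998, 0.06, 0.0]
wrist_force: [-1.2, 0.6, 6.5]
finger_gap: 0.014
```

```bash
python3 -m crank '[[[0,0,0,0,0,0.4,4],[0,0,0,0,0,0.7,4],[0,0,0,0,0,0.7,4]]]'
```

```text
t: 8.35
tool_pos: [0.5168, 0.0305, 0.0795]
orientation: [-0.0, 0.998, 0.06, 0.0]
wrist_force: [-1.3, 1.8, 6.5]
finger_gap: 0.0136
```

```bash
python3 -m crank '[[[0,0,0,0,0,0.4,4],[0,0,0,0,0,0.7,4],[0,0,0,0,0,0.7,4]]]'
```

```text
t: 8.6
tool_pos: [0.5168, 0.0305, 0.0788]
orientation: [-0.0, 0.998, 0.06, 0.0]
wrist_force: [-1.6, 0.8, 6.3]
finger_gap: 0.0133
```

```bash
python3 -m crank '[[[0,0,0,0,0,0.4,4],[0,0,0,0,0,0.7,4],[0,0,0,0,0,0.7,4]]]'; python3 - <<'E'
from h import *
s=snap('wrist','w5');snap('side','s5'); st=env.sense(); print(st['wrist_force'].round(2))
b=cv2.imread('pics/s5.png')[195:275,265:345]; cv2.imwrite('pics/s5h.png',np.clip(cv2.resize(b,None,fx=7,fy=7,interpolation=cv2.INTER_CUBIC).astype(float)*2,0,255).astype('uint8'))
b=cv2.imread('pics/w5.png')[200:400,0:420]; cv2.imwrite('pics/w5h.png',np.clip(cv2.resize(b,None,fx=1.9,fy=1.9,interpolation=cv2.INTER_CUBIC).astype(float)*2,0,255).astype('uint8'))
E
```

```text
t: 8.85
tool_pos: [0.5168, 0.0305, 0.0782]
orientation: [-0.0, 0.998, 0.06, 0.0]
wrist_force: [-1.5, 0.1, 6.7]
finger_gap: 0.0138
[-1.23  1.62  7.33]
```

View pics/s5h.png

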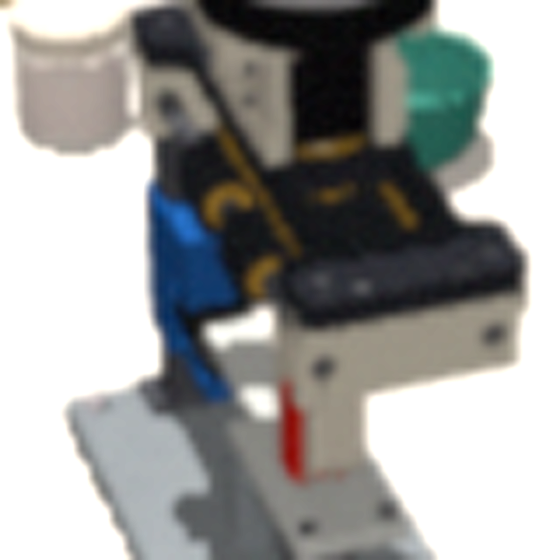

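View pics/w5h.png

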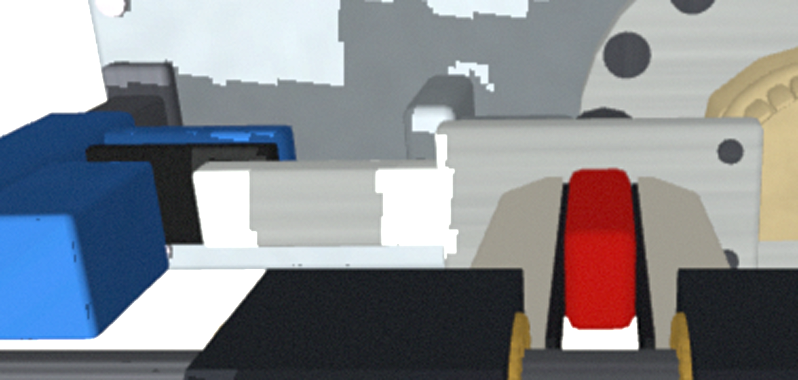

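The tongue is now just above the black ledge, with its tip short of the hook. No slip shows at the fin. Continuing in finer steps.

```bash
python3 -m crank '[[[0,0,0,0,0,0.3,4],[0,0,0,0,0,0.5,4],[0,0,0,0,0,0.5,4]]]'
```

```text
t: 9.2
tool_pos: [0.5169, 0.0305, 0.0779]
orientation: [-0.0, 0.998, 0.06, 0.0]
wrist_force: [-0.7, 0.9, 10.0]
finger_gap: 0.0138
```

```bash
python3 - <<'E'
from h import *
for i in range(4):
  env.snapshot('side'); st=env.sense(); print(st['wrist_force'].round(2),st['tool_pos'].round(5))
E
```

```text
[-1.99  0.93  9.23] [0.51685 0.0305  0.07787]
[-1.14  0.38  9.13] [0.51684 0.03051 0.07787]
[-1.62  1.05 10.29] [0.51684 0.03052 0.07788]
[-1.59  0.49  9.4 ] [0.51685 0.03051 0.07786]
```

```bash
python3 -m crank '[[[0,0,0,0,0,0.1,4],[0,0,0,0,-1,0.1,4],[0,0,0,0,-2,0.1,4],[0,0,0,0,-3,0.1,4],[0,0,0,0,-3,0.1,4]]]'
```

```text
t: 9.82
tool_pos: [0.5166, 0.0324, 0.0778]
orientation: [0.0, 0.998, 0.06, 0.0]
wrist_force: [-1.6, -3.5, 10.0]
finger_gap: 0.0137
```

```bash
python3 -m crank '[[[0,0,0,0,-1,0,4],[0,0,0,0,-2,0,4],[0,0,0,0,-3,0,4],[0,0,0,-0.1,-4,0,4],[0,0,0,-0.1,-4,0,4]]]'
```

```text
t: 10.23
tool_pos: [0.516, 0.0364, 0.0778]
orientation: [0.0, 0.998, 0.06, 0.0]
wrist_force: [-1.4, -2.7, 10.2]
finger_gap: 0.0138
```

```bash
python3 -m crank '[[[0,0,0,0,-1,0,4],[0,0,0,0,-2,0,4],[0,0,0,0,-2,0,4]]]'
```

```text
t: 10.48
tool_pos: [0.5158, 0.0383, 0.0779]
orientation: [0.0, 0.998, 0.06, 0.0]
wrist_force: [-1.4, -2.7, 11.2]
finger_gap: 0.0137
```

```bash
python3 -m crank '[[[0,0,0,0,-0.8,0,4],[0,0,0,0,-1.5,0,4],[0,0,0,0,-1.5,0,4]]]'
```

```text
t: 10.73
tool_pos: [0.5156, 0.0397, 0.0779]
orientation: [0.001, 0.998, 0.06, 0.0]
wrist_force: [-2.0, -3.5, 10.5]
finger_gap: 0.0138
```

```bash
python3 -m crank '[[[0,0,0,0,-1,0,4],[0,0,0,0,-2,0,4],[0,0,0,0,-3,0,4],[0,0,0,0,-3,0,4]]]'; python3 - <<'E'
from h import *
s=snap('wrist','w6'); b=cv2.imread('pics/w6.png')[200:400,0:420]; cv2.imwrite('pics/w6h.png',np.clip(cv2.resize(b,None,fx=1.9,fy=1.9,interpolation=cv2.INTER_CUBIC).astype(float)*2,0,255).astype('uint8'))
print(env.sense()['wrist_force'])
E
```

```text
t: 11.07
tool_pos: [0.5152, 0.0428, 0.0779]
orientation: [0.0, 0.998, 0.06, 0.0]
wrist_force: [-0.7, -3.2, 11.3]
finger_gap: 0.0141
[-0.96432513 -2.45018417 11.33426863]
```

View pics/w6h.png

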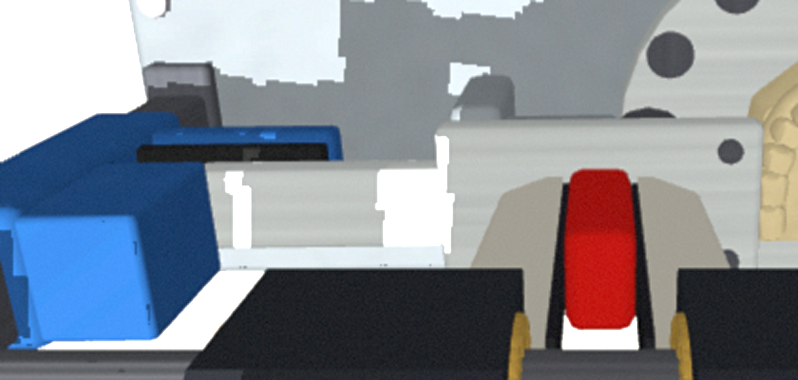

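The tip has gone under the blue hook: at about (210,210) in the crop it disappears beneath it. The ledge load is about 4.5 N, so I'm sliding on.

```bash
python3 -m crank '[[[0,0,0,0,-1.2,0,4],[0,0,0,0,-2.4,0,4],[0,0,0,0,-3.6,0,4],[0,0,0,0,-4.8,0,4],[0,0,0,-0.1,-6,0,4],[0,0,0,-0.1,-6,0,4]]]'
```

```text
t: 11.62
tool_pos: [0.5144, 0.0487, 0.0779]
orientation: [0.0, 0.998, 0.06, 0.0]
wrist_force: [-1.4, -3.4, 10.3]
finger_gap: 0.0135
```

```bash
python3 -m crank '[[[0,0,0,0,-1.2,0,4],[0,0,0,0,-2.4,0,4],[0,0,0,0,-3.6,0,4],[0,0,0,0,-4.5,0,4],[0,0,0,0,-4.5,0,4]]]'
```

```text
t: 12.03
tool_pos: [0.5138, 0.0531, 0.0779]
orientation: [0.001, 0.998, 0.06, 0.0]
wrist_force: [-0.8, -4.0, 11.1]
finger_gap: 0.0139
```

```bash
python3 -m crank '[[[0,0,0,0,-0.8,0,4],[0,0,0,0,-1.5,0,4],[0,0,0,0,-1.5,0,4]]]'
```

```text
t: 12.28
tool_pos: [0.5136, 0.0546, 0.0779]
orientation: [0.001, 0.998, 0.06, 0.0]
wrist_force: [-1.4, -4.0, 11.5]
finger_gap: 0.0139
```

```bash
python3 -m crank '[[[0,0,0,0,-0.5,0,4],[0,0,0,0,-1,0,4],[0,0,0,0,-1,0,4]]]'
```

```text
t: 12.53
tool_pos: [0.5136, 0.0555, 0.0779]
orientation: [0.001, 0.998, 0.06, 0.0]
wrist_force: [-1.1, -4.3, 11.5]
finger_gap: 0.0141
```

```bash
python3 -m crank '[[[0,0,0,0,-0.5,0,4],[0,0,0,0,-1,0,4],[0,0,0,0,-1,0,4]]]'
```

```text
t: 12.78
tool_pos: [0.5134, 0.0565, 0.0779]
orientation: [0.001, 0.998, 0.06, 0.0]
wrist_force: [-2.0, -4.6, 10.5]
finger_gap: 0.0137
```

```bash
python3 -m crank '[[[0,0,0,0,-0.5,0,4],[0,0,0,0,-0.8,0,4],[0,0,0,0,-0.8,0,4]]]'
```

```text
t: 13.03
tool_pos: [0.5133, 0.0572, 0.0779]
orientation: [0.001, 0.998, 0.06, 0.0]
wrist_force: [-1.0, -4.7, 11.8]
finger_gap: 0.014
```

```bash
python3 -m crank '[[[0,0,0,0,-0.5,0,4],[0,0,0,0,-0.8,0,4],[0,0,0,0,-0.8,0,4]]]'
```

```text
t: 13.28
tool_pos: [0.5133, 0.0573, 0.0779]
orientation: [0.001, 0.998, 0.059, 0.0]
wrist_force: [-0.6, -6.3, 11.3]
finger_gap: 0.0136
```

The end stop is felt: the last 0.8 mm moved only 0.1 mm, with the slide force up at 6.3 N. Now I'll ease up gently toward the hook.

```bash
python3 -m crank '[[[0,0,0,0,0.5,-0.2,4],[0,0,0,0,0.7,-0.5,4],[0,0,0,0,0.7,-0.8,4],[0,0,0,0,0.7,-1.1,4],[0,0,0,0,0.7,-1.4,4],[0,0,0,0,0.7,-1.4,4]]]'
```

```text
t: 13.78
tool_pos: [0.5133, 0.0573, 0.079]
orientation: [0.001, 0.998, 0.06, 0.0]
wrist_force: [-0.6, -4.0, 7.0]
finger_gap: 0.0142
```

```bash
python3 -m crank '[[[0,0,0,0,0.7,-0.2,16],[0,0,0,0,0.7,-0.2,20],[0,0,0,0,0.7,-0.2,26],[0,0,0,0,0.7,-0.2,34],[0,0,0,0,0.7,-0.2,40],[0,0,0,0,0.7,-0.2,40]]]' 20; python3 - <<'E'
from h import *
snap('wrist','w7'); b=cv2.imread('pics/w7.png')[200:400,0:420]; cv2.imwrite('pics/w7h.png',np.clip(cv2.resize(b,None,fx=1.9,fy=1.9,interpolation=cv2.INTER_CUBIC).astype(float)*2,0,255).astype('uint8'))
st=env.sense();print(st['wrist_force'],st['finger_gap'])
E
```

```text
t: 14.28
tool_pos: [0.5132, 0.058, 0.0789]
orientation: [-0.0, 0.998, 0.06, -0.0]
wrist_force: [0.3, 0.6, -0.2]
finger_gap: 0.0387
[-0.28752935 -0.48024017 -0.48381689] 0.039717322469174976
```

View pics/w7h.png

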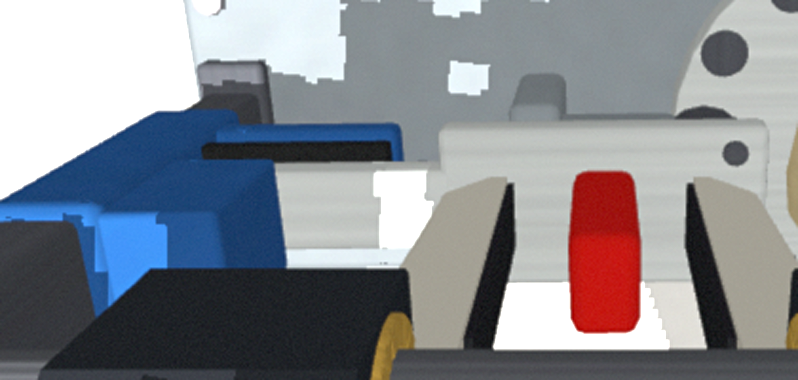

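The pads are clear of the fin and the wrist force is about zero. The tongue stays under the hook. Now I'll retract straight up.

```bash
python3 -m crank '[[[0,0,0,0,0,-10,40],[0,0,0,0,0,-25,40],[0,0,0,0,0,-45,40],[0,0,0,0,0,-70,40],[0,0,0,0,0,-95,40],[0,0,0,0,0,-115,40],[0,0,0,0,0,-120,40],[0,0,0,0,0,-120,40],[0,0,0,0,0,-120,40]]]'; python3 - <<'E'
from h import *
import pickle
W=snap('wrist','w8'); T=snap('top','t8'); st=env.sense(); print(st['wrist_force'])
h=cv2.cvtColor(W['pixels'],cv2.COLOR_RGB2HSV); m=(((h[...,0]<8)|(h[...,0]>172))&(h[...,1]>150)&(h[...,2]>95)).astype('uint8')
for c in cv2.findContours(m,0,2)[0]:
    if cv2.contourArea(c)>200: x,y,w,hh=cv2.boundingRect(c); print(x,y,w,hh)
E
```

```text
t: 15.08
tool_pos: [0.513, 0.0579, 0.1991]
orientation: [-0.0, 0.998, 0.06, 0.0]
wrist_force: [0.0, -0.5, -0.7]
finger_gap: 0.0398
[-0.02153736 -0.85889338  0.10894627]
```

View pics/w8.png

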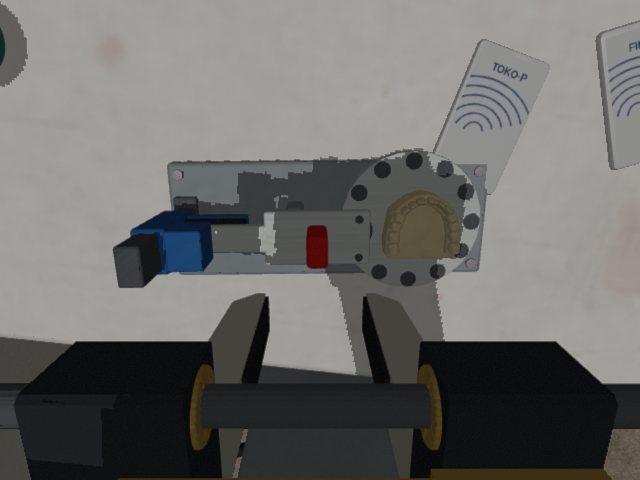

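View pics/t8.png

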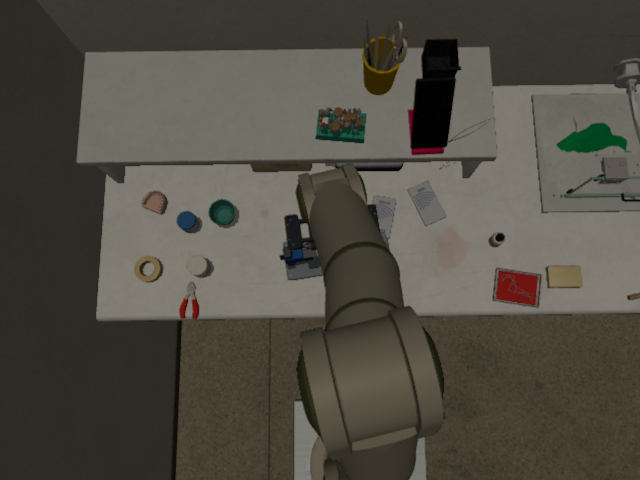

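The tongue is under the hook with the fin at (317,246) and the keeper down. The jars (187,221 and 198,266), glue (498,239) and snips (190,301) are where they started. Handing in.

```bash
python3 -c "
from bench import env
print(env.close_job())"
```

```text
the job is handed in; nothing more can be done
None
```

The turntable is locked: the keeper is home under the hook and the plunger stayed down after I let go. I handed the job in at about 15 s; no verdict is reported.

- **Press:** I gripped the fin and pressed it down until the ledge was felt at about 31.7 mm. The vertical force rose from about 6.5 N to 9.5 N there.
- **Slide:** I slid the keeper with an estimated 3 to 5 N on the ledge (limit 15 N). That figure is the wrist force less the spring, so it is not a direct reading. The keeper moved about 27 mm and then met its end stop.
- **Release:** I eased up about 1 mm, opened the fingers and retracted 120 mm.

**Last checks:** The pictures show the tongue trapped under the hook. The wrist force is near zero with the arm clear. The jars, glue bottle and snips are where they started, as far as the top view shows.

**Disagreements:**
- The camera estimate of the ledge height was loose (28 to 34 mm of travel), so I relied on feel.
- The camera put the keeper at about 2.4 mm at the start, but the distance to the end stop suggests about 1 mm.

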